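# Dispense a bottle cap and take it up with the tongs

## Task

Pull the dispenser's sprung lever all the way towards the front so that it pushes a cap out onto the apron, then ease the lever back home slowly without letting it snap. Take the tongs off their rest, close their jaws on the dispensed cap and lift it, touching the cap with nothing but the tongs and leaving the other things on the worktop where they stand. Finish still gripping the tongs, holding the cap steady in their jaws with the cap at least 10 cm above the apron.

Things in the scene. Friction and masses are not known exactly. Their poses are not given: they have to be found in the camera images.
- dispenser: fixed grey cap dispenser, origin on the worktop under its square magazine (135 mm high). Front is its own -x: there a steel apron tongue, 30 mm wide, top at 45 mm height, sticks out from x=-25 to -82 mm, open at both sides, 4 mm lip at its end. Lever at its -y side. A pushed-out cap stays on the apron, centre near x=-55, y=0, z=58 mm here. Base 185 x 100 mm.
- lever (a joint): lever angle: 0 at rest (leaning back), 0.70 fully pulled to the dispenser's front; turns about the dispenser's y axis. Its spring always pulls back: 5 N at the knob at rest, 12 N fully pulled; let go, it snaps back at over 3 rad/s. Full pull: beyond 0.62; home: below 0.08; eased back: slower than 1.6 rad/s (0.22 m/s at the knob).
- lever_knob (a point): centre of the lever's black ball knob, 28 mm in diameter, on a 10 mm bar; 192 mm above the worktop at rest. It swings on an arc of 140 mm radius about lever_pivot, from 0.35 rad behind the vertical to 0.35 rad in front of it. The magazine beside it is only 135 mm high.
- lever_pivot (a point): point on the lever's turning axis level with the knob along that axis, 60 mm above the worktop
- cap_center (a point): centre of the white ribbed screw cap to be dispensed: 40 mm in diameter, 26 mm high, upright, about 25 g. At the start it is hidden at the bottom of the magazine. A second, like cap above it drops as the pusher returns and stays in the dispenser.
- tongs_grip (a point): where to grip the tongs: midway between the arms, half-way up, 95 mm ahead of the hinge. Tongs lie level on a dark rest, pointing along this frame's +x, z up. Arms: upright steel strips 20 mm high, 53 mm over their outer faces here when open, 41 mm closed on a cap; squeeze across y. 50 mm above the worktop at the start; the rest is 6 mm high from 50 mm behind to 50 mm ahead of here.
- tongs_jaw (a point): middle between the tongs' jaws, 105 mm ahead of tongs_grip along the same x axis, same height. Each jaw is a shallow upright V, 24 mm high, 34 mm long; the gap is 70 mm in the middle and 54 mm at the ends when open. The cap's centre belongs at this point.
- tongs_left (a joint): angle of the left arm: 0 open, 0.065 closed on a cap, 0.13 at the stop. A spring opens it: it pushes on a finger at tongs_grip with about 5 N when open and 8 N when closed on a cap, so a light squeeze carries the tongs. Gripping with 15 to 30 N holds the cap well.
- tongs_right (a joint): the same for the right arm
- tongs: hinge block of the tongs with both arms, about 95 g in all; origin at the underside of the hinge
- cap: the cap to be dispensed, origin at the centre of its underside
- spare_cap: the second cap in the magazine, 40 x 40 x 26 mm; it stays in the dispenser
- tape_mask: bystander: roll of tape lying flat, 100 mm across and 25 mm high
- flip_yellow: bystander: clear bottle with a yellow cap, 65 x 96 x 211 mm
- scoop_cup: bystander: grey-white cup, 66 mm wide, 89 mm high
Not all that is in view belongs to the job. What is shaped like the spare_cap but orange is not meant.

How it is judged:
By the outcome, as a careful person would: the job done as asked, in the order asked, and still so for the second after the job is handed in, while the arm keeps its last pose, push and grip.
It also fails if it takes over 59 s, if anything falls off the work surface, if the arm or the gripper's body presses on something with over 40 N, if the wrist force passes 120 N, or if a joint passes its speed limit or range.

## Robot

A 7-joint arm with a two-finger parallel gripper is mounted at the origin on a cart in front of the work surface, level with it; the furniture and walls round the work are solid. World frame = base frame: x ahead of the robot, y to its left, z up, the work surface at z = 0. Lengths are in m, angles in rad, forces in N, time in s.
With the tool pointing down it reaches from about 0.35 to 0.9 m from the base axis. Payload 8.1 kg.
Tool frame: the origin (TCP) lies at the very end of the fingers, on their centre line; the grasp point (between the pads) lies 19 mm behind it (robot.grasp_offset is the distance from the TCP to the grasp point, in m); z points along the fingers, y is the line along which they close (so a half turn about z gives the same grasp; the last joint's range is limited). The gripper opens to 92 mm and grips with 3 to 60 N. Pads are 19 mm wide; open, the fingers measure 130 mm over their backs; the gripper's body (75 mm by 190 mm) begins 47 mm behind the grasp point.
Start: joints at [1.203, 0.434, 0.025, 1.573, -0.012, 1.134, -0.075], TCP at [0.164, -0.603, 0.227] pointing down, gripper open.
Joint ranges: [-2.62, 2.62], [-0.44, 2.09], [-1.27, 1.32], [0.08, 2.57], [-1.32, 4.46], [0.12, 2], [-2.74, 2.74]. Speed limits (rad/s): [2.22, 2.22, 3.01, 3.01, 3.14, 3.14, 3.14].

## Interface

Orientations are given as a rotation vector (axis times angle).
In Python, from workcell import robot, vision gives the robot as it stands. The module is installed in compiled form; this text tells all that it offers.
- The arm moves only by the tool arm_command, never from a script. Its argument "moves" is a list that holds one entry, the list of rows, each a list of 5 numbers: the shift along the tool's x, y, z in m, then the turn about the tool's z in degrees, then the closure, from -1 (fully open) to 1 (shut). A call has 1 to 8 rows; each row is the pose to reach, as a shift and turn from the pose commanded when the call began, along the tool's axes at that moment; what a row does not reach only later rows make up. A row lasts 1/10 s, in which the tool goes at most 50 mm and 8.59 degrees, less where a joint would pass 70% of its speed; a pose out of reach is approached as far as the arm can. A call with a gripper value outside its range is refused whole. The fingers move at their own pace and stop on an object; the grip force is fixed at half the most. Time passes only in rows, so rows that repeat a pose let the fingers close. It gives the time, the measured TCP pose, the force, the opening and the grip force at its end, in the units of the state.
- robot.read_state(): the state, without advancing time (a new reading comes with each control period).
- vision.read_camera(name): name is "scene" or "top" or "wrist"; returns a dict with "frame" (384x512x3 uint8, red, green, blue), "fx", "fy", "cx", "cy" (pixels), "k1" (the pictures are not rectified: a ray, as slopes to the right and down, at radius r is drawn at 1 + k1 r^2 times it, then the intrinsics apply), "xyz" and "rotation" of the camera in the world; the wrist camera has in their place "T_tool_cam" (4x4, takes a point from camera to tool coordinates, whose origin is the TCP and whose axes are the flange's). Camera axes: x right, y down, z forward; pixel columns grow to the right and rows downward; lengths in m; the calibration is good to about 2 mm. A picture is of the moment at which its call begins: read the wrist's pose just before it. There is no depth.
- robot.job_done(): hands the job in; it is judged then, once.
The state is a dict: "t": time; "joint_positions": joint angles; "qd": joint speeds; "effort": joint torques, N m; "position": TCP position; "ee_rot": TCP orientation; "contact_force": force on the tool from outside, world axes, zero at the start; "wrist_torque": the same for the moment, N m; "finger_gap": finger opening in m; "grasp_force": force on a finger pad.
Only numpy, scipy, OpenCV 4.12 (cv2) and the standard library are available. Lean on these libraries where they do the work, as an engineer would, in place of code of your own. Each camera call takes 0.05 s, during which the arm holds its last target. There are 200 camera calls.

## Working session

There is one attempt and no reset: what is moved stays moved. The work goes in short steps, Python scripts to look and compute and a tool call to move; the robot and the scene stay as the last step left them, time stands still between calls to the robot, and variables do not carry over. Pictures are saved under pics/ and viewed, at most 10 in all, crops included, and the job is handed in when it is done.

Besides the shell and the picture viewer there is one more tool, called after "Emit:" by a JSON object that holds its "api" and its "payload". arm_command: Moves the arm, as the interface text tells. Its arguments: {"type":"object","properties":{"moves":{"type":"array","items":{"type":"array","items":{"type":"array","items":{"type":"number"}}}}},"required":["moves"]}

```bash
mkdir -p pics; cat > h.py <<'E'
import numpy as np, cv2, pickle
from scipy.spatial.transform import Rotation as R
from workcell import robot, vision
def grab(n, save):
    s=robot.read_state(); c=vision.read_camera(n)
    if n=='wrist':
        T=np.array(c['T_tool_cam']); Rt=R.from_rotvec(s['ee_rot']).as_matrix()
        c['o']=Rt@T[:3,3]+s['position']; c['R']=Rt@T[:3,:3]
    else:
        c['o']=np.array(c['xyz']); r=np.array(c['rotation']); c['R']=r if r.shape==(3,3) else R.from_rotvec(r).as_matrix()
    pickle.dump({k:c[k] for k in ('frame','fx','fy','cx','cy','k1','o','R')},open(save+'.pkl','wb'))
    cv2.imwrite('pics/'+save+'.png',c['frame'][:,:,::-1]); return c
def load(s): return pickle.load(open(s+'.pkl','rb'))
def ray(c,u,v):
    K=np.array([[c['fx'],0,c['cx']],[0,c['fy'],c['cy']],[0,0,1.]])
    p=cv2.undistortPoints(np.array([[[u,v]]],float),K,np.array([c['k1'],0,0,0.]))[0,0]
    return c['o'],c['R']@np.array([p[0],p[1],1])
def atz(c,u,v,z):
    o,d=ray(c,u,v); return o+d*(z-o[2])/d[2]
def proj(c,P):
    q=c['R'].T@(np.array(P,float)-c['o']); x,y=q[:2]/q[2]; f=1+c['k1']*(x*x+y*y)
    return np.round([c['cx']+c['fx']*x*f,c['cy']+c['fy']*y*f],1)
def tri(*a):
    A=np.zeros((3,3));b=np.zeros(3)
    for c,u,v in a:
        o,d=ray(c,u,v);d=d/np.linalg.norm(d);M=np.eye(3)-np.outer(d,d);A+=M;b+=M@o
    return np.linalg.solve(A,b)
def crop(s,x0,y0,x1,y1,k,name):
    f=load(s)['frame'][y0:y1,x0:x1,::-1]; cv2.imwrite('pics/'+name+'.png',cv2.resize(f,None,fx=k,fy=k,interpolation=cv2.INTER_CUBIC))
E
python3 - <<'E'
from h import *
for n in('scene','top'):
    c=grab(n,n+'0');print(n,c['o'],c['R'].round(2).tolist(),c['fx'],c['k1'])
a=[cv2.imread(f'pics/{n}0.png') for n in('scene','top')]
s=robot.read_state();print(s['position'],R.from_rotvec(s['ee_rot']).as_matrix().round(3))
E
```

```text
scene [-0.10657706  0.85881779  0.75163161] [[-0.75, -0.34, 0.57], [-0.67, 0.38, -0.64], [0.0, -0.86, -0.51]] 494.61916459400953 -0.1835156717632077
top [0.47753909 0.05724223 1.43450465] [[0.03, -1.0, 0.09], [-1.0, -0.03, 0.02], [-0.02, -0.09, -1.0]] 437.8274026456935 -0.16084061431818125
[ 0.16341254 -0.60278078  0.22601806] [[ 0.965  0.262 -0.001]
 [ 0.262 -0.965  0.001]
 [-0.    -0.001 -1.   ]]
```

View pics/scene0.png

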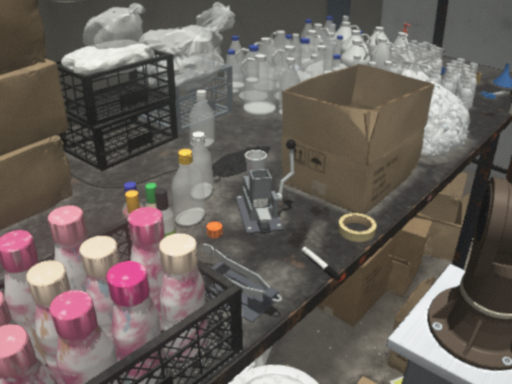

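View pics/top0.png

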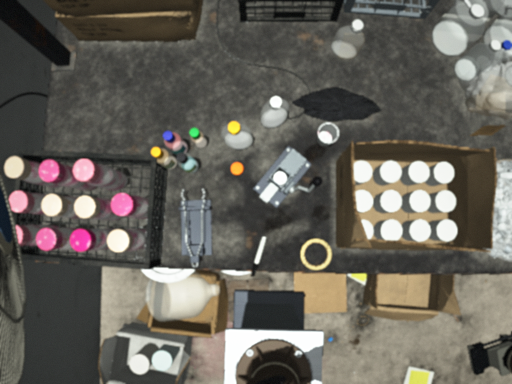

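Scene: dispenser near (262,200), knob (291,145), tongs (240,275). Top: dispenser (283,177), knob about (316,182), tongs (195,228) with jaws pointing up, tape (316,254), orange decoy cap (237,169), yellow bottle (236,133), cup (328,132). Look closer.

```bash
python3 - <<'E'
from h import *
crop('top0',170,120,350,270,4.4,'topc'); crop('scene0',190,130,320,320,3.1,'scc')
E
```

```text
(no output)
```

View pics/topc.png

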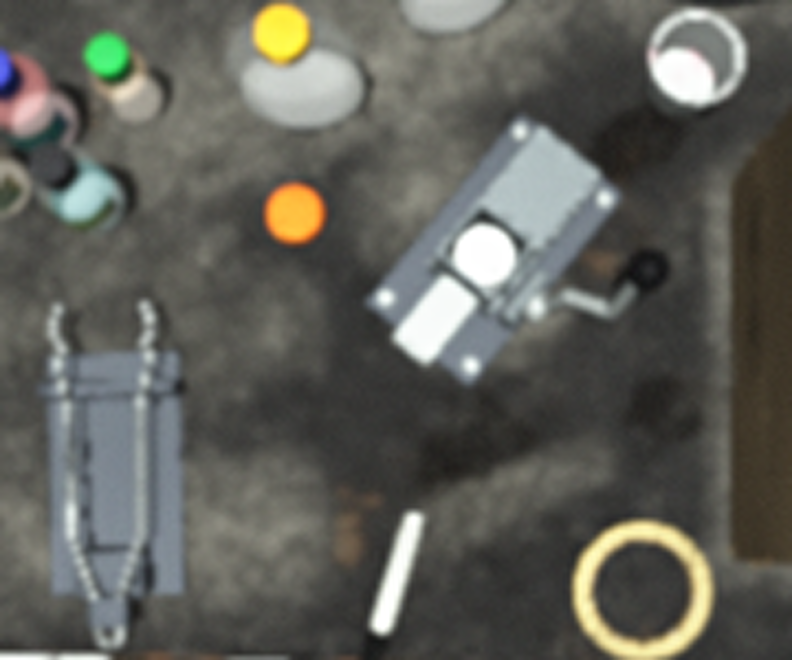

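View pics/scc.png

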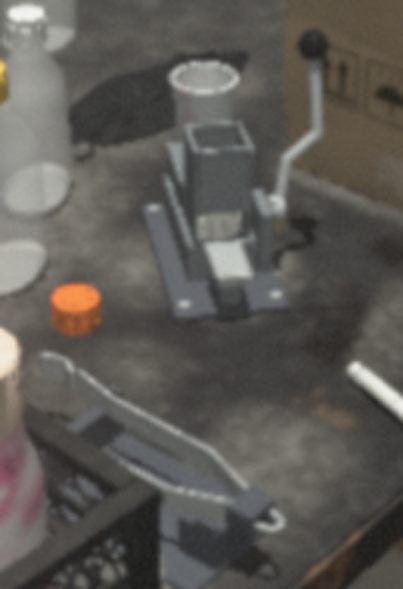

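```bash
python3 - <<'E'
from h import *
t=load('top0');s=load('scene0')
T=lambda u,v,z:atz(t,170+u/4.4,120+v/4.4,z).round(4)
print('knob tri',tri((t,170+648/4.4,120+270/4.4),(s,190+313/3.1,130+44/3.1)),'z192',T(648,270,.192))
b=[T(*p,.012) for p in((384,298),(470,366),(605,198),(520,131))];print('bolts',b,np.mean(b,0))
d=(b[0]+b[1]-b[2]-b[3])[:2];print('front dir deg',np.degrees(np.arctan2(d[1],d[0])),np.linalg.norm(d)/2,np.linalg.norm((b[0]-b[1])[:2]))
print('mag cap',T(485,255,.09),'mag center scene top',T(484,252,.135),'apron end',T(412,350,.045))
for n,p in dict(hinge=(110,605),La=(72,480),Ra=(143,480),Lj=(57,312),Rj=(148,312)).items(): print(n,T(*p,.06))
for n,p in dict(orange=(294,213),tape=(643,590),yel=(282,32),cup=(697,57)).items(): print(n,T(*p,.03 if n in('orange','tape') else .2 if n=='yel' else .09))
E
```

```text
knob tri [ 0.6193507  -0.10340591  0.18931778] z192 [ 0.6202 -0.1022  0.192 ]
bolts [array([0.6147, 0.0704, 0.012 ]), array([0.5659, 0.0055, 0.012 ]), array([ 0.694 , -0.0924,  0.012 ]), array([ 0.743, -0.028,  0.012])] [ 0.6544   -0.011125  0.012   ]
front dir deg 142.56230894279102 0.16145792795648028 0.08120006157633138
mag cap [ 6.394e-01 -4.000e-04  9.000e-02] mag center scene top [0.636  0.0023 0.135 ] apron end [0.5743 0.0489 0.045 ]
hinge [0.3851 0.2592 0.06  ]
La [0.4733 0.2897 0.06  ]
Ra [0.4749 0.2385 0.06  ]
Lj [0.5937 0.3054 0.06  ]
Rj [0.5955 0.2394 0.06  ]
orange [0.6741 0.1382 0.03  ]
tape [ 0.4052 -0.1236  0.03  ]
yel [0.7698 0.1402 0.2   ]
cup [ 0.7856 -0.1487  0.09  ]
```

```bash
python3 - <<'E'
from h import *
t=load('top0');s=load('scene0')
for (bu,bv,tu,tv) in((368,205,373,119),(289,190,285,94)):
    B=atz(s,bu,bv,0); print(B, [ (z,proj(s,[B[0],B[1],z])) for z in(.15,.2,.25,.3)],tu,tv)
for z in(.15,.2,.25): print(z,[atz(t,*p,z).round(3) for p in((337,142),(337,248),(352,143),(352,240))])
for k in (0,.03):
  print(proj(t,[.5814,-.0736,.06]),proj(s,[.62,-.1028,.1915]))
E
```

```text
[ 0.44345457 -0.25513613  0.        ] [(0.15, array([374.5, 158.6])), (0.2, array([376.7, 142. ])), (0.25, array([378.9, 124.8])), (0.3, array([381.1, 107.1]))] 373 119
[ 0.6665478  -0.16877825  0.        ] [(0.15, array([291. , 144.7])), (0.2, array([291.7, 128.6])), (0.25, array([292.4, 112. ])), (0.3, array([293.1,  94.8]))] 285 94
0.15 [array([ 0.745, -0.166,  0.15 ]), array([ 0.43 , -0.169,  0.15 ]), array([ 0.744, -0.211,  0.15 ]), array([ 0.455, -0.213,  0.15 ])]
0.2 [array([ 0.735, -0.157,  0.2  ]), array([ 0.432, -0.16 ,  0.2  ]), array([ 0.733, -0.2  ,  0.2  ]), array([ 0.456, -0.203,  0.2  ])]
0.25 [array([ 0.724, -0.148,  0.25 ]), array([ 0.434, -0.152,  0.25 ]), array([ 0.723, -0.19 ,  0.25 ]), array([ 0.457, -0.192,  0.25 ])]
[302.6 198. ] [290.1 143.4]
[302.6 198. ] [290.1 143.4]
```

Emit:
{"api": "arm_command", "payload": {"moves": [[[0,0,-0.05,0,-1],[0,0,-0.1,0,-1],[0,0,-0.15,0,-1],[0.04,-0.03,-0.17,-8,-1],[0.07,-0.07,-0.17,-16,-1],[0.1,-0.11,-0.17,-24,-1],[0.13,-0.15,-0.17,-32,-1],[0.16,-0.19,-0.17,-37,-1]]]}}

```text
t: 0.9
position: [0.2673, -0.3791, 0.3964]
ee_rot: [-2.818, -1.389, 0.001]
contact_force: [1.3, 0.2, -0.3]
finger_gap: 0.0919
grasp_force: 0.0
```

```bash
python3 - <<'E'
from h import *
t=load('top0');s=load('scene0')
print(proj(s,[.44,-.19,0]),proj(s,[.44,-.19,.27]),proj(s,[.73,-.19,0]),proj(s,[.73,-.19,.27]))
a=s['frame'][60:240,270:450,::-1];b=t['frame'][110:290,300:480,::-1]
cv2.imwrite('pics/box.png',cv2.resize(np.hstack([a,b]),None,fx=2.2,fy=2.2,interpolation=cv2.INTER_CUBIC))
E
```

```text
[357.2 214.7] [368.5 125.1] [277.2 180.5] [279.6  97.9]
```

View pics/box.png

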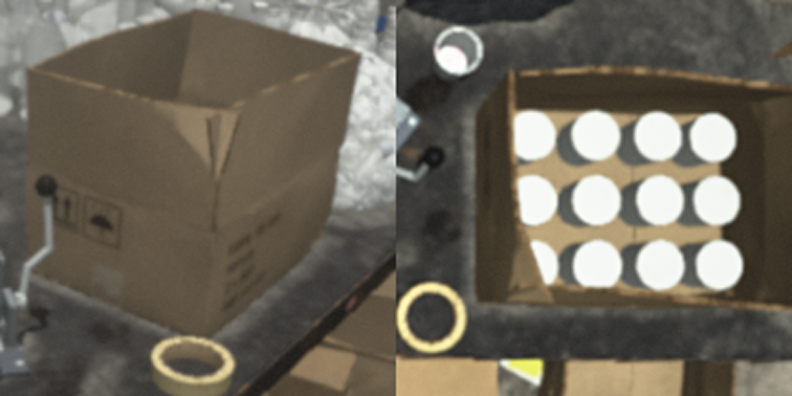

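```bash
cat >> h.py <<'E'
def go(target,ydeg):
    s=robot.read_state(); M=R.from_rotvec(s['ee_rot']).as_matrix()
    ya=np.degrees(np.arctan2(M[1,1],M[0,1])); d=(ydeg-ya+180)%360-180
    print('pos',np.round(s['position'],4),'yang',ya.round(1),'shift',(M.T@(np.array(target)-s['position'])).round(4),'turn',round(-d,1),'q7',round(s['joint_positions'][6],2),'gap',round(s['finger_gap'],4))
E
python3 - <<'E'
from h import *
go([.62,-.102,.33],-10); print(np.round(vision.read_camera('wrist')['T_tool_cam'],3))
E
```

```text
pos [ 0.2673 -0.3791  0.3964] yang -37.5 shift [0.4346 0.1111 0.0663] turn -27.5 q7 0.17 gap 0.0919
[[ 0.001 -0.953 -0.304  0.084]
 [ 1.     0.001  0.     0.001]
 [ 0.    -0.304  0.953 -0.158]
 [ 0.     0.     0.     1.   ]]
```

Emit:
{"api": "arm_command", "payload": {"moves": [[[0.045,0.011,0,-6,-1],[0.09,0.022,0,-12,-1],[0.135,0.035,0,-18,-1],[0.18,0.046,0,-24,-1],[0.225,0.057,0,-27.5,-1],[0.27,0.069,0,-27.5,-1],[0.315,0.08,0.0,-27.5,-1],[0.36,0.092,0.0,-27.5,-1]]]}}

```text
t: 1.75
position: [0.5615, -0.1522, 0.3964]
ee_rot: [-2.413, -2.011, 0.001]
contact_force: [0.7, -1.1, 0.0]
finger_gap: 0.0922
grasp_force: 0.0
```

```bash
python3 - <<'E'
from h import *
go([.62,-.102,.28],-10)
E
```

```text
pos [ 0.5615 -0.1522  0.3964] yang -10.4 shift [0.0599 0.0485 0.1164] turn -0.4 q7 -0.14 gap 0.0922
```

Emit:
{"api": "arm_command", "payload": {"moves": [[[0.03,0.025,0.02,0,-1],[0.06,0.0485,0.05,0,-1],[0.06,0.0485,0.09,0,-1],[0.06,0.0485,0.116,0,-1],[0.06,0.0485,0.116,0,-1]]]}}

```text
t: 2.25
position: [0.6167, -0.1031, 0.2761]
ee_rot: [-2.408, -2.009, 0.009]
contact_force: [-0.9, -0.5, 0.3]
finger_gap: 0.0919
grasp_force: 0.0
```

```bash
python3 - <<'E'
from h import *
go([.62,-.102,.1725],-10)
c=grab('wrist','w1'); print(proj(c,[.62,-.1028,.1915]))
E
```

```text
pos [ 0.6167 -0.1031  0.2761] yang -10.3 shift [0.0017 0.0039 0.1036] turn -0.3 q7 -0.28 gap 0.0919
[257.9 196.6]
```

View pics/w1.png

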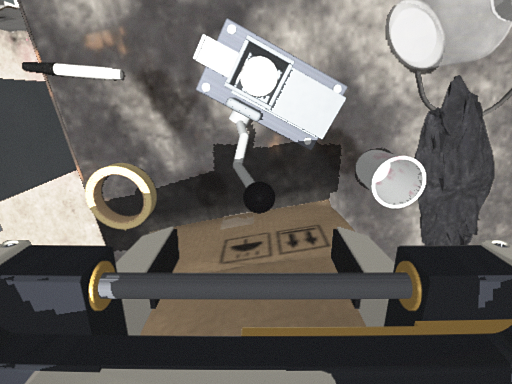

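Knob at (259,197), as predicted (258,197); the magazine top is near (263,73), apron end near (205,50). Descend.

Emit:
{"api": "arm_command", "payload": {"moves": [[[0.001,0.003,0.04,0,-1],[0.001,0.003,0.08,0,-1],[0.001,0.003,0.104,0,-1],[0.001,0.003,0.104,0,0],[0.001,0.003,0.104,0,1],[0.001,0.003,0.104,0,1],[0.001,0.003,0.104,0,1],[0.001,0.003,0.104,0,1]]]}}

```text
t: 3.1
position: [0.6227, -0.1026, 0.1781]
ee_rot: [2.411, 2.011, 0.002]
contact_force: [0.0, 0.2, -0.2]
finger_gap: 0.0567
grasp_force: 0.0
```

```bash
python3 - <<'E'
from h import *
c=load('w1')
b=[atz(c,*p,.012).round(4) for p in((232,29),(205,88),(308,141),(338,89))];print(b,np.mean(b,0))
d=(b[0]+b[1]-b[2]-b[3])[:2];print(np.degrees(np.arctan2(d[1],d[0])),'mag',atz(c,263,73,.135))
s=robot.read_state();go(s['position'],-10);print(s['contact_force'],s['grasp_force'])
M=R.from_rotvec(s['ee_rot']).as_matrix(); f=np.array([-.794,.608,0]);z=np.array([0,0,1.])
th=-.35+np.arange(1,16)*.05
for t in th: print(round(t,2),(M.T@(f*.14*(np.sin(t)+np.sin(.35))+z*.14*(np.cos(t)-np.cos(.35)))).round(4))
E
```

```text
[array([0.6169, 0.0676, 0.012 ]), array([0.5663, 0.0032, 0.012 ]), array([ 0.6949, -0.093 ,  0.012 ]), array([ 0.744 , -0.0301,  0.012 ])] [ 0.655525 -0.013075  0.012   ]
142.8265750434733 mag [ 0.6432438  -0.00070859  0.135     ]
pos [ 0.6227 -0.1026  0.1781] yang -10.3 shift [0. 0. 0.] turn -0.3 q7 -0.32 gap 0.0567
[ 0.04815621  0.22685851 -0.16228424] 0.0
-0.3 [ 0.003  -0.0059 -0.0022]
-0.25 [ 0.0061 -0.0119 -0.0042]
-0.2 [ 0.0092 -0.018  -0.0057]
-0.15 [ 0.0123 -0.0241 -0.007 ]
-0.1 [ 0.0155 -0.0303 -0.0079]
-0.05 [ 0.0187 -0.0365 -0.0084]
0.0 [ 0.0219 -0.0427 -0.0086]
0.05 [ 0.0251 -0.0489 -0.0084]
0.1 [ 0.0282 -0.0552 -0.0079]
0.15 [ 0.0314 -0.0613 -0.007 ]
0.2 [ 0.0345 -0.0675 -0.0058]
0.25 [ 0.0377 -0.0736 -0.0043]
0.3 [ 0.0407 -0.0796 -0.0024]
0.35 [ 0.0437 -0.0855 -0.0002]
0.4 [ 0.0467 -0.0913  0.0024]
```

Emit:
{"api": "arm_command", "payload": {"moves": [[[0,0,0,0,1],[0,0,0,0,1],[0,0,0,0,1],[0,0,0,0,1],[0,0,0,0,1],[0,0,0,0,1],[0,0,0,0,1],[0,0,0,0,1]]]}}

```text
t: 3.9
position: [0.6201, -0.1022, 0.1765]
ee_rot: [-2.41, -2.011, 0.005]
contact_force: [-8.0, 1.8, 5.4]
finger_gap: 0.0265
grasp_force: 30.0
```

Emit:
{"api": "arm_command", "payload": {"moves": [[[0.003,-0.006,0.0,0,1],[0.006,-0.012,-0.002,0,1],[0.009,-0.018,-0.004,0,1],[0.012,-0.024,-0.005,0,1],[0.0155,-0.03,-0.006,0,1],[0.019,-0.0365,-0.0065,0,1],[0.022,-0.043,-0.0065,0,1],[0.022,-0.043,-0.0065,0,1]]]}}

```text
t: 4.7
position: [0.5877, -0.0749, 0.186]
ee_rot: [2.407, 2.005, 0.009]
contact_force: [9.1, -5.6, 6.6]
finger_gap: 0.0262
grasp_force: 30.0
```

Emit:
{"api": "arm_command", "payload": {"moves": [[[0.003,-0.006,0.001,0,1],[0.0065,-0.0125,0.002,0,1],[0.0095,-0.019,0.003,0,1],[0.0125,-0.025,0.004,0,1],[0.016,-0.031,0.0055,0,1],[0.019,-0.037,0.007,0,1],[0.022,-0.043,0.009,0,1],[0.024,-0.047,0.01,0,1]]]}}

```text
t: 5.5
position: [0.5481, -0.0419, 0.1768]
ee_rot: [2.406, 2.005, 0.016]
contact_force: [13.3, -4.7, 9.2]
finger_gap: 0.0263
grasp_force: 30.0
```

```bash
python3 - <<'E'
from h import *
s=robot.read_state();p=s['position']
print(p,s['contact_force'],np.dot((p-np.array([.5814,-.0736,0]))[:2],[-.794,.608])/.14)
E
```

```text
[ 0.5480829  -0.04193578  0.17676937] [13.27837186 -4.65084718  9.15249574] 0.3264687808837299
```

Emit:
{"api": "arm_command", "payload": {"moves": [[[0.002,-0.004,0.001,0,1],[0.004,-0.007,0.002,0,1],[0.004,-0.007,0.002,0,1],[0.004,-0.007,0.002,0,1]]]}}

```text
t: 5.9
position: [0.5442, -0.0388, 0.1756]
ee_rot: [2.405, 2.0, 0.019]
contact_force: [18.3, -9.5, 11.2]
finger_gap: 0.0264
grasp_force: 30.0
```

```bash
python3 - <<'E'
from h import *
s=robot.read_state();p=s['position']
print(p,s['contact_force'],np.dot((p-np.array([.5814,-.0736,0]))[:2],[-.794,.608])/.14)
c=grab('scene','s1');crop('s1',215,110,335,240,4,'s1c'); print(proj(c,[.5933,.0354,.058]))
E
```

```text
[ 0.5442034  -0.03884257  0.17556899] [18.26235492 -9.52149353 11.23299426] 0.36190443461629457
[263.3 209.8]
```

View pics/s1c.png

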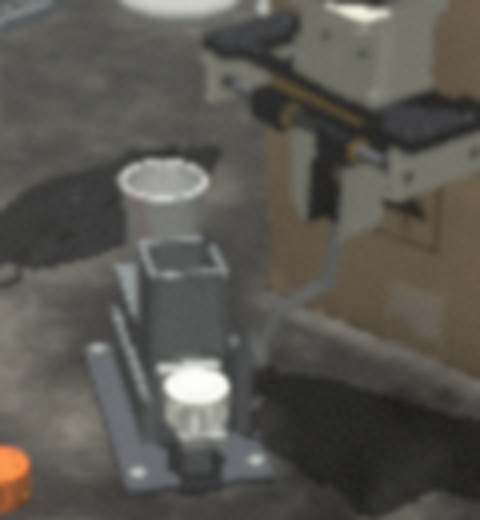

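Emit:
{"api": "arm_command", "payload": {"moves": [[[-0.003,0.006,-0.001,0,1],[-0.006,0.012,-0.003,0,1],[-0.009,0.018,-0.005,0,1],[-0.012,0.024,-0.007,0,1],[-0.015,0.03,-0.008,0,1],[-0.018,0.036,-0.009,0,1],[-0.021,0.042,-0.01,0,1],[-0.024,0.048,-0.01,0,1]]]}}

```text
t: 6.75
position: [0.5806, -0.0678, 0.1819]
ee_rot: [2.411, 2.012, 0.005]
contact_force: [6.6, 2.7, -2.7]
finger_gap: 0.0261
grasp_force: 30.0
```

Emit:
{"api": "arm_command", "payload": {"moves": [[[-0.003,0.006,0,0,1],[-0.006,0.012,0.001,0,1],[-0.009,0.018,0.002,0,1],[-0.012,0.024,0.003,0,1],[-0.015,0.03,0.005,0,1],[-0.018,0.036,0.007,0,1],[-0.021,0.042,0.009,0,1],[-0.023,0.045,0.01,0,1]]]}}

```text
t: 7.55
position: [0.6197, -0.0991, 0.1713]
ee_rot: [2.412, 2.012, 0.002]
contact_force: [5.4, 1.3, 3.0]
finger_gap: 0.0262
grasp_force: 30.0
```

```bash
python3 - <<'E'
from h import *
s=robot.read_state();p=s['position']
print(p,s['contact_force'],s['finger_gap'],np.dot((p-np.array([.5814,-.0736,0]))[:2],[-.794,.608])/.14)
E
```

```text
[ 0.61966883 -0.09911857  0.17129677] [5.39084642 1.31639277 3.01423857] 0.0262158896035521 -0.3278624348004261
```

Emit:
{"api": "arm_command", "payload": {"moves": [[[-0.0015,0.003,0,0,1],[-0.003,0.005,0.001,0,1],[-0.003,0.005,0.001,0,1],[-0.003,0.005,0.001,0,0.3],[-0.003,0.005,0.001,0,0.0],[-0.003,0.005,0.001,0,-0.5],[-0.003,0.005,0.001,0,-1],[-0.003,0.005,0.001,0,-1]]]}}

```text
t: 8.35
position: [0.6229, -0.103, 0.1699]
ee_rot: [-2.413, -2.012, 0.001]
contact_force: [-0.5, -0.7, 0.1]
finger_gap: 0.0596
grasp_force: 0.0
```

Emit:
{"api": "arm_command", "payload": {"moves": [[[0,0,0,0,-1],[0,0,0,0,-1],[0,0,-0.03,0,-1],[0,0,-0.07,0,-1],[0,0,-0.11,0,-1],[0,0,-0.15,0,-1],[0,0,-0.18,0,-1],[0,0,-0.18,0,-1]]]}}

```text
t: 9.15
position: [0.6248, -0.1023, 0.3554]
ee_rot: [2.408, 2.009, 0.009]
contact_force: [-0.3, -0.8, 0.2]
finger_gap: 0.0921
grasp_force: 0.0
```

```bash
python3 - <<'E'
from h import *
c=grab('scene','s2');t=grab('top','t2')
print(proj(c,[.62,-.1028,.1915]),proj(t,[.62,-.1028,.1915]))
go([.48,.265,.2],90)
a=cv2.resize(c['frame'][110:310,190:340,::-1],None,fx=3,fy=3,interpolation=cv2.INTER_CUBIC)
b=cv2.resize(t['frame'][180:280,160:240,::-1],None,fx=4,fy=6)[:,:]
b=cv2.resize(t['frame'][180:260,160:240,::-1],(400,400)); b=np.vstack([b,np.zeros((200,400,3),np.uint8)])
cv2.imwrite('pics/s2c.png',np.hstack([a,b])[:, :800])
E
```

```text
[290.1 143.4] [317.4 181.5]
pos [ 0.6232 -0.1027  0.3506] yang -10.3 shift [ 0.336  -0.207   0.1503] turn -100.3 q7 -0.26 gap 0.0916
```

View pics/s2c.png

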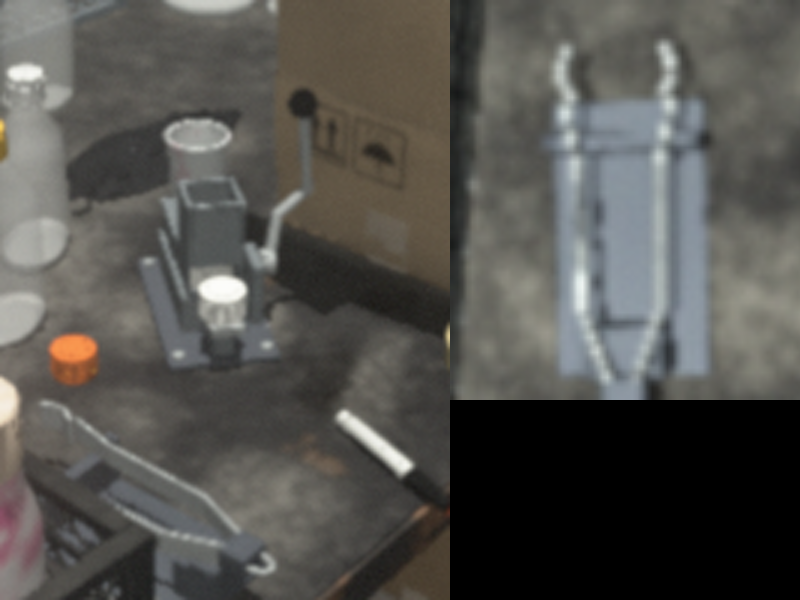

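Lever is home (knob (291,144), as at rest), white cap stands on the apron. Tongs lie undisturbed. Locate them precisely.

```bash
python3 - <<'E'
from h import *
t=load('t2');T=lambda x,y,z:atz(t,160+x/5,180+y/5,z).round(4)
a=[T(566,48,.06),T(667,45,.06),T(577,290,.06),T(660,290,.06)]
print(a,(a[0]+a[1])/2,(a[2]+a[3])/2); d=(a[0]+a[1]-a[2]-a[3]);print('yaw',np.degrees(np.arctan2(d[1],d[0])))
p=[T(558,98,.006),T(706,98,.006),T(558,375,.006),T(708,375,.006)];print('rest',p,np.mean(p,0))
E
```

```text
[array([0.6055, 0.0196, 0.06  ]), array([ 0.6091, -0.044 ,  0.06  ]), array([0.4537, 0.009 , 0.06  ]), array([ 0.4551, -0.0429,  0.06  ])] [ 0.6073 -0.0122  0.06  ] [ 0.4544  -0.01695  0.06   ]
yaw 1.7793816292705997
rest [array([0.5775, 0.0226, 0.006 ]), array([ 0.5801, -0.0742,  0.006 ]), array([0.3974, 0.018 , 0.006 ]), array([ 0.3999, -0.0794,  0.006 ])] [ 0.488725 -0.02825   0.006   ]
```

Emit:
{"api": "arm_command", "payload": {"moves": [[[0.045,-0.028,0,-8,-1],[0.09,-0.055,0,-16,-1],[0.135,-0.083,0.0,-24,-1],[0.18,-0.11,0.0,-32,-1],[0.225,-0.138,0,-40,-1],[0.27,-0.166,0,-48,-1],[0.315,-0.194,0,-56,-1],[0.336,-0.207,0,-64,-1]]]}}

```text
t: 10.05
position: [0.4778, 0.2666, 0.3489]
ee_rot: [-0.969, -2.987, 0.002]
contact_force: [0.9, 0.0, -0.7]
finger_gap: 0.0915
grasp_force: 0.0
```

```bash
python3 - <<'E'
from h import *
go([.48,.265,.25],93)
E
```

```text
pos [0.4778 0.2666 0.3489] yang 54.0 shift [-0.0028  0.0002  0.0989] turn -39.0 q7 0.09 gap 0.0915
```

```bash
python3 - <<'E'
from h import *
t=load('t2');T=lambda x,y,z:atz(t,160+(x-450)/5,180+y/5,z).round(4)
a=[T(566,48,.06),T(667,45,.06),T(577,290,.06),T(660,290,.06),T(622,385,.06)]
print(a,(a[0]+a[1])/2,(a[2]+a[3])/2); d=(a[0]+a[1]-a[2]-a[3]);print('yaw',np.degrees(np.arctan2(d[1],d[0])))
p=[T(558,98,.006),T(706,98,.006),T(558,375,.006),T(708,375,.006)];print('rest',p,np.mean(p,0))
E
```

```text
[array([0.5979, 0.3048, 0.06  ]), array([0.6015, 0.2403, 0.06  ]), array([0.4452, 0.2918, 0.06  ]), array([0.4469, 0.2391, 0.06  ]), array([0.3866, 0.2611, 0.06  ])] [0.5997  0.27255 0.06   ] [0.44605 0.26545 0.06   ]
yaw 2.645693869902434
rest [array([0.5694, 0.3185, 0.006 ]), array([0.5722, 0.2205, 0.006 ]), array([0.388 , 0.3115, 0.006 ]), array([0.3915, 0.213 , 0.006 ])] [0.480275 0.265875 0.006   ]
```

Emit:
{"api": "arm_command", "payload": {"moves": [[[-0.003,0,0.02,-8,-1],[-0.003,0,0.04,-16,-1],[-0.003,0,0.06,-24,-1],[-0.003,0,0.08,-32,-1],[-0.003,0,0.1,-39,-1],[-0.003,0,0.13,-39,-1],[-0.003,0,0.15,-39,-1],[-0.003,0,0.15,-39,-1]]]}}

```text
t: 10.85
position: [0.4801, 0.2612, 0.1964]
ee_rot: [0.074, -3.135, 0.005]
contact_force: [-0.2, 0.6, 0.3]
finger_gap: 0.0917
grasp_force: 0.0
```

```bash
python3 - <<'E'
from h import *
go([.48,.265,.25],93)
c=grab('wrist','w2')
E
```

```text
pos [0.4801 0.2612 0.1964] yang 92.7 shift [ 0.0003  0.0036 -0.0536] turn -0.3 q7 0.6 gap 0.0917
```

View pics/w2.png

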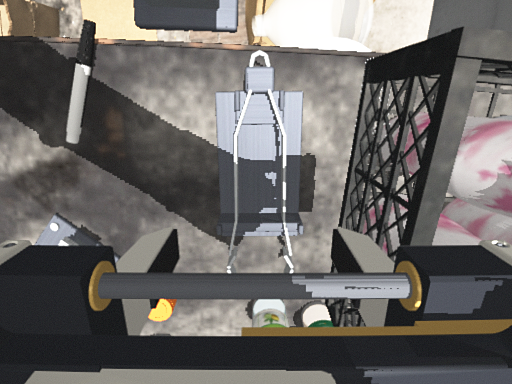

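```bash
python3 - <<'E'
from h import *
c=load('w2')
for n,p,z in (('hb',(261,68),.06),('hf',(261,92),.06),('aL',(236,200),.06),('aR',(284,200),.06),('aL2',(236,140),.06),('aR2',(284,140),.06),('j',(230,270),.06),('j',(293,270),.06)): print(n,atz(c,*p,z).round(4))
f=c['frame']
for v in(150,180,200,212): print(v,f[v,225:300].sum(1).tolist())
E
```

```text
hb [0.371  0.2616 0.06  ]
hf [0.3923 0.2627 0.06  ]
aL [0.5022 0.2421 0.06  ]
aR [0.4998 0.293  0.06  ]
aL2 [0.439  0.2403 0.06  ]
aR2 [0.4367 0.2881 0.06  ]
j [0.5877 0.2377 0.06  ]
j [0.5842 0.31   0.06  ]
150 [277, 555, 634, 630, 616, 594, 604, 602, 414, 765, 765, 765, 464, 557, 616, 601, 591, 602, 609, 606, 594, 603, 608, 620, 609, 614, 627, 622, 614, 604, 633, 621, 614, 608, 625, 627, 613, 626, 624, 627, 627, 633, 631, 620, 635, 638, 637, 623, 613, 631, 646, 366, 202, 257, 616, 656, 429, 401, 765, 765, 765, 680, 619, 623, 613, 613, 629, 627, 620, 622, 625, 623, 622, 643, 651]
180 [230, 224, 218, 226, 231, 227, 233, 209, 240, 359, 456, 455, 341, 241, 223, 224, 221, 222, 226, 221, 238, 229, 220, 223, 233, 233, 239, 226, 224, 230, 238, 238, 216, 223, 239, 225, 223, 237, 233, 235, 218, 231, 222, 216, 218, 203, 236, 538, 587, 605, 339, 228, 232, 222, 225, 224, 258, 272, 418, 461, 336, 230, 238, 225, 231, 234, 246, 245, 239, 247, 226, 229, 243, 237, 209]
200 [217, 229, 206, 232, 232, 227, 216, 209, 208, 280, 439, 458, 326, 246, 233, 229, 221, 218, 227, 223, 236, 225, 231, 231, 229, 223, 223, 237, 219, 212, 221, 231, 226, 211, 222, 228, 243, 229, 234, 237, 220, 225, 228, 243, 224, 244, 235, 228, 214, 204, 216, 233, 243, 232, 231, 232, 262, 274, 408, 538, 353, 216, 214, 224, 233, 235, 235, 236, 234, 230, 234, 242, 235, 218, 180]
212 [221, 231, 225, 221, 227, 222, 220, 231, 209, 275, 431, 463, 327, 252, 229, 236, 220, 222, 214, 223, 229, 237, 229, 221, 231, 233, 226, 226, 225, 221, 240, 229, 226, 251, 517, 580, 596, 593, 593, 578, 574, 568, 575, 583, 584, 594, 575, 562, 572, 565, 592, 360, 239, 219, 225, 222, 258, 277, 504, 555, 339, 218, 216, 222, 221, 224, 232, 240, 234, 235, 233, 229, 230, 283, 387]
```

```bash
python3 - <<'E'
from h import *
c=load('w2');t=load('t2');s=load('scene0')
print('base',[atz(c,*p,0).round(3) for p in((341,236),(352,150),(363,65))])
for z in(0,.05,.1,.15,.2): print(z,atz(c,462,28,z).round(3),[atz(t,*p,z).round(3) for p in((166,155),(166,210),(160,262))], atz(s,240,288,z).round(3))
go([.478,.2665,.07],93)
g=t['frame'][215,150:185].sum(1);print(g.tolist())
E
```

```text
base [array([0.567, 0.38 , 0.   ]), array([0.452, 0.378, 0.   ]), array([0.356, 0.377, 0.   ])]
0 [0.312 0.48  0.   ] [array([0.718, 0.379, 0.   ]), array([0.534, 0.37 , 0.   ]), array([0.362, 0.384, 0.   ])] [0.477 0.249 0.   ]
0.05 [0.324 0.449 0.05 ] [array([0.71 , 0.368, 0.05 ]), array([0.532, 0.36 , 0.05 ]), array([0.366, 0.372, 0.05 ])] [0.438 0.29  0.05 ]
0.1 [0.337 0.418 0.1  ] [array([0.701, 0.357, 0.1  ]), array([0.53 , 0.349, 0.1  ]), array([0.37 , 0.361, 0.1  ])] [0.399 0.33  0.1  ]
0.15 [0.349 0.386 0.15 ] [array([0.693, 0.345, 0.15 ]), array([0.528, 0.338, 0.15 ]), array([0.374, 0.35 , 0.15 ])] [0.361 0.371 0.15 ]
0.2 [0.361 0.355 0.2  ] [array([0.684, 0.334, 0.2  ]), array([0.526, 0.327, 0.2  ]), array([0.378, 0.338, 0.2  ])] [0.322 0.411 0.2  ]
pos [0.4809 0.2622 0.1984] yang 92.7 shift [0.0022 0.0047 0.1284] turn -0.3 q7 0.6 gap 0.0919
[178, 168, 129, 119, 116, 114, 110, 112, 117, 105, 103, 113, 148, 208, 295, 310, 283, 281, 264, 253, 253, 262, 256, 252, 243, 241, 252, 253, 251, 247, 295, 381, 431, 490, 564]
```

Emit:
{"api": "arm_command", "payload": {"moves": [[[0.002,0.004,0.02,0,-1],[0.002,0.004,0.05,0,-1],[0.002,0.004,0.08,0,-1],[0.002,0.004,0.11,0,-1],[0.002,0.004,0.12,0,-1],[0.002,0.004,0.125,0,-1],[0.002,0.004,0.125,0,-1],[0.002,0.004,0.125,0,-1]]]}}

```text
t: 11.7
position: [0.4806, 0.2678, 0.0766]
ee_rot: [-0.073, 3.139, 0.002]
contact_force: [0.3, 0.4, -0.1]
finger_gap: 0.092
grasp_force: 0.0
```

```bash
python3 - <<'E'
from h import *
go([.478,.2665,.031],93); print(robot.read_state()['contact_force'])
E
```

```text
pos [0.4806 0.2678 0.0766] yang 92.7 shift [ 0.0028 -0.0012  0.0456] turn -0.3 q7 0.46 gap 0.092
[ 0.34776263  0.36083434 -0.10440566]
```

Emit:
{"api": "arm_command", "payload": {"moves": [[[0.003,-0.001,0.015,0,-1],[0.003,-0.001,0.03,0,-1],[0.003,-0.001,0.04,0,-1],[0.003,-0.001,0.046,0,-1],[0.003,-0.001,0.046,0,-1],[0.003,-0.001,0.046,0,-0.1],[0.003,-0.001,0.046,0,-0.1],[0.003,-0.001,0.046,0,-0.1]]]}}

```text
t: 12.5
position: [0.4772, 0.2662, 0.0296]
ee_rot: [-0.073, 3.14, 0.001]
contact_force: [-0.5, 0.2, 0.5]
finger_gap: 0.0724
grasp_force: 0.0
```

Emit:
{"api": "arm_command", "payload": {"moves": [[[0,0,0,0,-0.1],[0,0,0,0,-0.1],[0,0,0,0,-0.1],[0,0,0,0,-0.1],[0,0,0,0,-0.1],[0,0,0,0,-0.1]]]}}

```text
t: 13.1
position: [0.4771, 0.2659, 0.0293]
ee_rot: [-0.073, 3.14, -0.0]
contact_force: [-0.1, -0.7, 3.0]
finger_gap: 0.0504
grasp_force: 6.7
```

Emit:
{"api": "arm_command", "payload": {"moves": [[[0,0,-0.01,0,-0.1],[0,0,-0.03,0,-0.1],[0,0,-0.06,0,-0.1],[0,0,-0.09,0,-0.1],[0,0,-0.12,0,-0.1],[0,0,-0.15,0,-0.1],[0,0,-0.17,0,-0.1],[0,0,-0.17,0,-0.1]]]}}

```text
t: 13.9
position: [0.4777, 0.2673, 0.2025]
ee_rot: [-0.074, 3.137, 0.004]
contact_force: [-0.8, -0.5, -0.6]
finger_gap: 0.0505
grasp_force: 5.7
```

```bash
python3 - <<'E'
from h import *
s=robot.read_state();print(s['position'],s['finger_gap'],s['grasp_force'])
t=grab('top','t3');c=grab('scene','s3');w=grab('wrist','w3')
P=[.5933,.0354,.071]
for n,i in(('top',t),('scene',c)):
    u,v=proj(i,P).astype(int); r=14
    f=i['frame'][v-r:v+r,u-r:u+r].min(2); print(n,u,v); 
    for row in f[::1]: print(''.join(' .:-=+*#%@'[min(9,x//26)] for x in row))
f=c['frame'][110:310,190:340,::-1]; a=cv2.resize(f,None,fx=2.5,fy=2.5,interpolation=cv2.INTER_CUBIC)
b=cv2.resize(w['frame'][:,:,::-1],(420,315)); b=np.vstack([b,np.zeros((185,420,3),np.uint8)])
cv2.imwrite('pics/s3c.png',np.hstack([a,b]))
E
```

```text
[0.47765154 0.26731548 0.2024517 ] 0.0505433084216691 5.702030807733536
top 268 193
--::--==+++++++=-+#@@@@@@@@@
::::--=++++++==---+%@@@@@@@@
::::-=++++++==-----+%@@@@@@@
:::-==+++++++===+*==+#@@@@@@
:::==++++++++=+*%@%*=+*%@@@@
::-=++++++++++*%@@@@*==*%@@@
:-+**++++=++*%@@@@@@@#==+%@%
-+#%%*++++*%@@@@@@@@@@#+=+##
=*@@@#+++#@@@@@@@@@@@@@%+=+*
=*%@@#++*@@@@@@@@@@@@@@@*=-+
=+*##+++%@@@@@@@@@@@@@@%*=-+
--=++++*@@@@@@@@@@@@@@@#=-=+
::-=+++#@@@@@@@@@@@@@@#+====
.::-==+#@@@@@@@@@@@@@%++====
:.::-=+%@@@@@@@@@@@@@#==++++
..:::=*@@@@@@@@@@@@@@*==++++
:::::+%@@@@@@@@@@@@@@+==++++
:.::-*@@@@@@@@@@@@@@#+++++++
::::-+%@@@@@@@@@@@@%++++++++
:::::-+#%@@@@@@@@%#+++++++++
::::::-=#@@@@@@%#+++++++++++
:::::::-=#%@@@%#++++++*++++=
:::::::::=*#@%*+=++++*%#*++=
::::::::::-+**=-==++*%@@#+=-
:::::::::::------==++#@@%+--
:::::::::::::::::--=+*%%*=-:
:::::::::::::::::::-=+*+=-::
::::::::::::::::::::-===-:::
scene 263 205
=---------------------==+=--
=--:------------------=+++=-
=--:------------------=+++++
=----------------------=++++
=----------------------=++++
=--:------------------:-=+++
=--:------------------:-=+++
---:------=======----:::-=++
=---========++====-:::::--==
----=++++++++++++=-::::::---
----=++++=+++****+=-:::::---
----=+++++*#%%%%%#*+=-::::--
--:-=+++*#%@@@@@@@@%#+-:::--
----=++*%@@@@@@@@@@@@%*-:---
----==+%@@@@@@@@@@@@@@%=:---
-----=+#@@@@@@@@@@@@@@%+----
------=*%@@@@@@@@@@@@@%+----
-------=*%@@@@@@@@@@@%#=----
-------=+*%@@@@@@@@@%#+=----
--------==*#%%%%%%%#*+=-:---
----------=+*#####***++-:---
-----------=+*******+++-:---
------------==******+++-:---
-------------==+****+++-:---
-:-------------=+***++=-:---
----------------=+***+=-----
-----------------=+***+-----
=-----------------=+**+=----
```

```bash
python3 - <<'E'
from h import *
t=load('t3');c=load('s3')
print(atz(t,271.1,189.2,.071),atz(c,263.4,206.4,.071), proj(t,[.5933,.0354,.071]),proj(c,[.5933,.0354,.071]))
c1=load('s1');u,v=proj(c1,[.5933,.0354,.071]).astype(int)
# apron end from w1
w=load('w1'); print('apron end w1',atz(w,202,47,.047))
print(tri((t,271.1,189.2),(c,263.4,206.4)))
E
```

```text
[0.60552066 0.0265286  0.071     ] [0.59069174 0.03818299 0.071     ] [268.2 193. ] [263.3 205.6]
apron end w1 [0.5788855  0.04760302 0.047     ]
[0.60489436 0.02488974 0.05897035]
```

View pics/s3c.png

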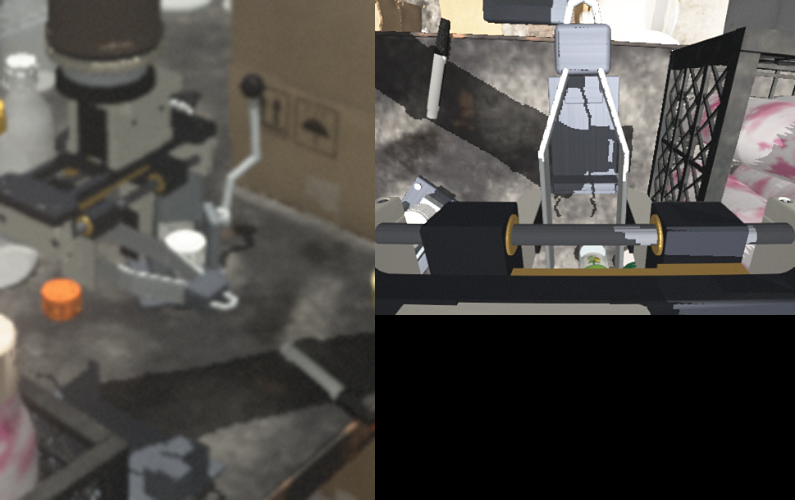

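```bash
python3 - <<'E'
from h import *
t=load('t3');w=load('w3');c=load('s3')
# level check
for z in(.03,.02,.01,0,-.01,-.02):  # hinge block top height offset rel. to grip
    g=np.array([.4777,.2673,.2025+.019]);e=np.array([np.cos(.049),np.sin(.049),0]);n=np.array([-e[1],e[0],0])
    print(z,[proj(w,g-e*x+n*y+[0,0,z]).tolist() for x in(.107,.086) for y in(-.014,.014)])
ex=np.array([.794,-.608]);ey=np.array([.608,.794]);O=np.array([.637,.002])
U,V=np.meshgrid(range(245,300),range(165,220));m=t['frame'][165:220,245:300].min(2)>185
P=np.array([atz(t,u,v,.071)[:2] for u,v in zip(U[m],V[m])])-O
X=P@ex*1000;Y=P@ey*1000
for a in range(-100,-15,5):
    k=(X>=a)&(X<a+5)&(abs(Y)<40)
    if k.any(): print(a,k.sum(),Y[k].min().round(),Y[k].max().round())
u,v=proj(w,[.5933,.0354,.071]).astype(int);print(u,v)
f=w['frame'][max(0,v-34):v+34:2,max(0,u-45):u+45].min(2)
for r in f: print(''.join(' .:-=+*#%@'[min(9,x//26)] for x in r))
E
```

```text
0.03 [[215.4, 19.8], [302.7, 19.7], [217.8, 88.6], [300.0, 88.5]]
0.02 [[219.0, 26.9], [298.3, 26.8], [221.0, 89.3], [296.0, 89.2]]
0.01 [[221.9, 32.7], [294.6, 32.6], [223.6, 89.9], [292.7, 89.8]]
0 [[224.5, 37.7], [291.5, 37.6], [225.9, 90.4], [289.9, 90.3]]
-0.01 [[226.6, 41.9], [288.8, 41.9], [227.9, 90.9], [287.4, 90.8]]
-0.02 [[228.5, 45.6], [286.5, 45.6], [229.6, 91.2], [285.3, 91.2]]
-85 6 -8.0 12.0
-80 15 -13.0 16.0
-75 15 -13.0 15.0
-70 25 -36.0 39.0
-65 28 -39.0 39.0
-60 28 -39.0 39.0
-55 22 -20.0 22.0
-50 22 -18.0 22.0
-45 21 -17.0 21.0
-40 17 -15.0 19.0
-35 17 -16.0 16.0
-30 16 -14.0 15.0
-25 9 -10.0 13.0
47 271
----=========+++++++++++++++*******+************************+++=::::::::::::::::::::.:.:.:
----=========++++*************#**+*************************+==++==-:::::::::::::::::::::::
--==++++***#*#**++++++======*##*+**********************#@@%+========--::--::::::::::::::::
++++++==--::-+**+++==========+#************************@@@@@@%+========--:::::::::::::::::
==--..:::::-=+++==============+**=--=+***************#@@@@@@@@@@%+=-======-:::::::::::::::
=----===++++
[... 1926 characters left out ...]
:::---::::::---::::---:-:-:....................................
:::::::::::::::::::::::::::::::-::::::::::::-:::::-:-::...................................
:::::::::::::::-::::::::::::::-:::-:::::-:::::::-:-:--:...................................
::::::::::::::::::::::::::::::::::::::::::::::::::::::::..................................
==-----------------------------:-:::::::::::::::::::::::..................................
=============================================**#**=-:::::.................................
=============================================+**=-::::-#%=................................
==============================================----:::+%@@#:...............................
```

```bash
python3 - <<'E'
from h import *
go([.510,.101,.15],52.6)
E
```

```text
pos [0.4766 0.2654 0.1986] yang 92.7 shift [-0.0258 -0.1658  0.0487] turn 40.1 q7 0.59 gap 0.0507
```

Emit:
{"api": "arm_command", "payload": {"moves": [[[-0.001,-0.01,0,3,-0.1],[-0.004,-0.028,0,8,-0.1],[-0.008,-0.05,0,14,-0.1],[-0.012,-0.075,0,20,-0.1],[-0.016,-0.1,0,26,-0.1],[-0.02,-0.125,0.005,32,-0.1],[-0.023,-0.148,0.015,37,-0.1],[-0.026,-0.16,0.025,40,-0.1]]]}}

```text
t: 14.85
position: [0.5101, 0.1038, 0.1729]
ee_rot: [-1.018, -2.971, 0.003]
contact_force: [-0.2, 0.4, -0.8]
finger_gap: 0.0506
grasp_force: 5.7
```

Emit:
{"api": "arm_command", "payload": {"moves": [[[0,0,0.01,0,-0.1],[0,0,0.015,0,-0.1],[0,0,0.015,0,-0.1]]]}}

```text
t: 15.15
position: [0.5094, 0.1081, 0.1583]
ee_rot: [-1.002, -2.976, 0.0]
contact_force: [0.2, 0.0, -0.3]
finger_gap: 0.0509
grasp_force: 5.7
```

```bash
python3 - <<'E'
from h import *
go([.510,.101,.10],52.6)
t=grab('top','t4');c=grab('scene','s4')
u,v=proj(t,[.594,.037,.15]).astype(int);print(u,v,proj(t,[.594,.037,.071]))
f=t['frame'][v-26:v+26,u-26:u+26].min(2)
for r in f: print(''.join(' .:-=+*#%@'[min(9,x//26)] for x in r))
E
```

```text
pos [0.5094 0.1081 0.1583] yang 52.8 shift [-0.0049 -0.0053  0.0583] turn 0.2 q7 0.26 gap 0.0509
268 190 [267.7 192.8]
::::::::----------===+++++=========+++*#############
:::::::::------======+++++=========++*##############
:::::::::-------=====+==+=======++++***#############
:.:::::::-------==================+++=+*############
..::::::--------================++++-:-=***#########
...:::::---------======-=======++++=:..:=+**########
..::::::::--------====---=====++++=---:::-=**#######
..::::::::----------==--====+++++=-=**+=::-=*#######
.::::::::--------------===+=++++==*%@@@%*=:-=****###
.::::::::--------------====+++++=#@@@@@@@%+-:=+***##
:::::::::-------------===++++*+=*@@@@@@@@@@+::-=*##*
::::::::::------------===+++++=+@@@@@@@@@@@%=::=*##*
::::::::::-----------===++++*+=#@@@@@@@@@@@@*--=++++
::::::::::----:--======++=+++=+%@@@@@@@@@@@@%+=+====
:::::::::::--:--+***++=+++++++*@@@@@@@@@@@@@%*+=====
:::::::::::::-=*###*++++++=--=*@@@@@@@@@@@@@@*+=++==
:::::::::::::-+###++====+==---+%@@@@@@@@@@@@%*++++==
::::::::::::-+***+===--===-----+%@@@@@@@@@@@#+++++++
::::::::::::=**+===----====
[... 1074 characters left out ...]
-------::::
==-:::::::::-:::....  .::-::.:-=+#@@%+---:------::::
===-::::--:::::::..  .::::....-=+*#%*=::::::::::::::
====-:::::::::-:::....:::..  ..-=+++=-::::::::::::::
====-:::::::::--:::..:::..  . ..-===-::::::.::::::::
====--:::::::----::.....       ..:-:::::::::::::::::
===---:::::::------:...         ...::...::::::::::::
==--:::::::---------:.           ........:::::::::::
---::::::::----------:.            .......::::::::::
-:::::::::::-------=--:.           .......::::::::::
::::::::::::------====-..           .......:::::::::
:::::::::::::----=====-:..  .       .......:::::::::
:::::::::::::---=======-:.      .    .......::::::..
:::::::::::::-==========-:...    .     ........:::..
```

```bash
python3 - <<'E'
from h import *
t=load('t4');c=load('s4')
e=np.array([.795,-.606,0]);n=np.array([.606,.795,0]);g=np.array([.5094,.1081,.1583+.0207])
for s in(-.017,0,.017): print(s,[(proj(t,g+e*(.1055+s)+n*y+[0,0,.012])-[242,164]).round(1).tolist() for y in(-.033 if s==0 else -.025,0,.033 if s==0 else .025)])
print([proj(c,g+e*.1055+n*y) for y in(-.033,.033)],proj(c,[.594,.037,.058]))
t0=load('t3')
d=cv2.absdiff(t['frame'],t0['frame']).max(2)[164:216,242:294]
for r in d: print(''.join(' .:-=+*#%@'[min(9,x//15)] for x in r))
E
```

```text
-0.017 [[27.0, 35.5], [20.1, 30.0], [13.3, 24.6]]
0 [[32.9, 32.6], [23.9, 25.4], [14.9, 18.2]]
0.017 [[34.4, 26.3], [27.6, 20.8], [20.8, 15.3]]
[array([274.7, 168.7]), array([248.4, 171. ])] [262.7 210. ]
                                                    
                                                    
                                                    
                                                    
                                                    
                                                    
                                                    
                                                    
                                                    
                                                    
                                                    
                                                    
                                                    
                 .:.                                
               .=++-.                               
              :+%%+:                                
             .+%%*:   .                        
[... 1147 characters left out ...]
--:                     
--:..:-----:-::. .:::::....:--.                     
=+=-..:----::--:..:::.   .:--:.                     
++++:..:-:--:---:..:. .  ::-::..                    
+**+=:.:::-------:...   .::::::.                    
**++=-:::---------: .. .:::::::::                   
**+==-::::-------=-: .:::::::::::.                  
*+=---:::::-----===-..::::::::::::..                
==-----::::---=-====-..::::::.:::::.                
--:::---:::---====+++-..:::::::.:::..               
::::::::-:::--===+++++- ::::::::::::.               
::::::::::::-===+++***=:.:::::::::::..              
:::::::::::.:-=+++***#*=..:--::::::::.              
::::::::::..:-++*****#*+- ::::::::::::.
```

```bash
python3 - <<'E'
from h import *
go([.508,.100,.085],52.6)
E
```

```text
pos [0.5101 0.1085 0.1593] yang 52.8 shift [-0.0035 -0.008   0.0743] turn 0.2 q7 0.26 gap 0.0503
```

Emit:
{"api": "arm_command", "payload": {"moves": [[[-0.001,-0.004,0.01,0,-0.1],[-0.003,-0.008,0.025,0,-0.1],[-0.003,-0.008,0.045,0,-0.1],[-0.003,-0.008,0.06,0,-0.1],[-0.003,-0.008,0.07,0,-0.1],[-0.003,-0.008,0.07,0,-0.1],[-0.003,-0.008,0.07,0,-0.1]]]}}

```text
t: 15.95
position: [0.5081, 0.0995, 0.0894]
ee_rot: [1.005, 2.977, 0.0]
contact_force: [-0.2, 0.1, -0.5]
finger_gap: 0.0504
grasp_force: 5.7
```

```bash
python3 - <<'E'
from h import *
go([.508,.100,.040],52.6)
s=robot.read_state();p=np.array(s['position'])
t=grab('top','t5');c=grab('scene','s5');t0=load('t3')
e=np.array([.795,-.606,0]);n=np.array([.606,.795,0]);g=p+[0,0,.0207]
for q in(-.017,0,.017): print(q,[(proj(t,g+e*(.1055+q)+n*y+[0,0,.012])-[242,164]).round(1).tolist() for y in(-.033 if q==0 else -.025,0,.033 if q==0 else .025)])
print('cap',proj(t,[.594,.037,.071])-[242,164])
d=cv2.absdiff(t['frame'],t0['frame']).max(2)[170:206,247:285]
f=t['frame'].min(2)[170:206,247:285]
for r,k in zip(d,f): print(''.join(' .:-=+*#%@'[min(9,x//15)] for x in r),'|',''.join(' .:-=+*#%@'[min(9,x//26)] for x in k))
u,v=proj(c,[.594,.037,.075]).astype(int);print('scene',u,v,[(proj(c,g+e*.1055+n*y)-[u-24,v-20]).tolist() for y in(-.033,0,.033)])
for r in c['frame'].min(2)[v-20:v+16,u-24:u+24]:print(''.join(' .:-=+*#%@'[min(9,x//26)] for x in r))
E
```

```text
pos [0.5081 0.0995 0.0894] yang 52.7 shift [0.0003 0.0003 0.0494] turn 0.1 q7 0.19 gap 0.0504
-0.017 [[29.3, 37.6], [22.9, 32.4], [16.4, 27.2]]
0 [[35.0, 34.9], [26.4, 28.0], [17.9, 21.2]]
0.017 [[36.4, 28.8], [29.9, 23.7], [23.5, 18.5]]
cap [25.7 28.8]
                                       | :::::---------===---====+++++=---:::-=
                                       | ::::-----------==--====+=+++=-=**+=-:-
                                       | ::::---------------==++=+++==*%@@@%*=:
                                       | ::::--------------===+++++==#@@@@@@@%+
                                       | ::::-------------===++++*+=*@@@@@@@@@@
                                       | ::::-------------==++++++=+@@@@@@@@@@@
                                       | :::::-----------===++++*+=#@@@@@@@@@@@
                                       | :::::----------==+++++++=+%@@@@@@@@@@@
                                       | :::::------:--===++++++++*@@@@@@@@@@@@
                                       | ::::::::::::-===+++++=--=*@@@@@@@@@@@@
                                       | :::::
[... 3221 characters left out ...]
=:-------::::-
-==+==--:::===-:.........:=#@@@@@%+-:------:::.:
-==+===--::=+=-:..::::::-=+%@@@@@%+---------::.:
-=======-::-==-:::------=*#%%@@@%#=------:--::.:
--======-:::-=-----======+***#%%#+=------:--::.:
--======--::------=========+++**+=-:-----::--:.:
=--======-:::-----=======-=+++++++-:----::::-:::
=--======-:::-----=======-=+++++++-:---::::---::
==-======--::-----=======-==++++++-:---:::::--::
==--======-::------======--=++++++-:---::::-----
==--======--:------=====---=+++++=-:---::::-----
==---=====---------=====---=+++++--:------------
===--======--------=====----=++==-------===-----
===--======--------=====----====-------=====----
-----======-------======----==------========----
```

Emit:
{"api": "arm_command", "payload": {"moves": [[[-0.002,-0.002,0.0,0,-0.1],[-0.002,-0.002,0.01,0,-0.1],[-0.002,-0.002,0.02,0,-0.1],[-0.002,-0.002,0.03,0,-0.1],[-0.002,-0.002,0.04,0,-0.1],[-0.002,-0.002,0.048,0,-0.1],[-0.002,-0.002,0.049,0,-0.1],[-0.002,-0.002,0.049,0,-0.1]]]}}

```text
t: 16.85
position: [0.5081, 0.0965, 0.0399]
ee_rot: [-1.005, -2.976, 0.0]
contact_force: [0.4, 0.6, -0.2]
finger_gap: 0.0505
grasp_force: 5.7
```

```bash
python3 - <<'E'
from h import *
go([.508,.0965,.040],52.6)
s=robot.read_state();print(s['contact_force'],s['wrist_torque'])
t=grab('top','t6');c=grab('scene','s6')
f=t['frame'].min(2)[170:206,247:285]
u,v=262,204
g=c['frame'].min(2)[v-20:v+16,u-24:u+24]
for k,r in zip(f,g): print(''.join(' .:-=+*#%@'[min(9,x//26)] for x in k),'|',''.join(' .:-=+*#%@'[min(9,x//26)] for x in r))
E
```

```text
pos [0.5081 0.0965 0.0399] yang 52.7 shift [ 0.0001 -0.0001 -0.0001] turn 0.1 q7 0.13 gap 0.0505
[ 0.44154788  0.5853208  -0.22207091] [ 0.01590214 -0.2023816   0.00492033]
:::::---------===---====+++++=---:::-= | :::::::-=++-::::-------::.......................
:::::---------===--====+++++=-=**+=-:- | :::::-::-=+=::::--------::......................
::::--------------=====++++==*%@@@%*=: | ::::---:-=+=:::----------::::..................:
::::--------------====++++==#@@@@@@@%+ | ::::-==--=+=:::--------------::.::......:.::::--
::::-------------===++++*+=*@@@@@@@@@@ | ::::-==-:-=-:::---------------:::------------===
::::-------------==++++*+=+@@@@@@@@@@@ | ::::-=+=-:--:::---------------::--==============
::::------------==+++++*+=#@@@@@@@@@@@ | ::::--==-::::::---------------::--==============
:::::----------===++++++=+%@@@@@@@@@@@ | :::::-==-::::::---------------::-===============
::::::---::---===++++++++*@@@@@@@@@@@@ | :::::-==-:::::::------------=-::-===============
::::::::::::-===+++++=--=*@@@@@@@@@@@@ | ::::::-==-:::::-------------=-:-================
:::::::::::--==+++++==---+%
[... 1612 characters left out ...]
@@@@@%#+==+**+=+=== | :::::::::::..................:::::::::::::::--::
::::::::::.....:-==+#%%#+++++++++====- | :::::::::::.......:...:::::::-----:::--:::-----:
:::::::::::.....:--==++++**###+++====- | :::::::::......::::::::::::-===++=-:----::-===-:
::::::::::::..  .::----=+#%##%#*+==--- | :.:.......::....:::::::::::-=++++=-:----::-==--:
:::::::::::::... ..::.:-=***#@@#+=---- | ..:::::::::::...:::::::::::-=++++=-::--::::----:
:::::::::::::::.  .....:=+=+#@@%+----- | ::--=-------::.::::::::::::-=++++=-:::::::::----
-::::::::::--:::.  ....-=+==*#%*=-:::: | ===========--::::::::::::::-==+++==-::::::::----
-:::::::::::---:..   ..-=---+++=-::::: | =======-====----::::::::::::-=====--:::::::-----
```

Emit:
{"api": "arm_command", "payload": {"moves": [[[0,0,0,0,0.0],[0,0,0,0,0.05],[0,0,0,0,0.1],[0,0,0,0,0.15],[0,0,0,0,0.3],[0,0,0,0,1],[0,0,0,0,1],[0,0,0,0,1]]]}}

```text
t: 17.75
position: [0.5083, 0.0963, 0.0402]
ee_rot: [1.005, 2.976, -0.0]
contact_force: [-0.1, -0.7, -0.8]
finger_gap: 0.0413
grasp_force: 30.0
```

Emit:
{"api": "arm_command", "payload": {"moves": [[[0,0,0,0,1],[0,0,0,0,1],[0,0,0,0,1]]]}}

```text
t: 18.05
position: [0.5083, 0.0963, 0.0402]
ee_rot: [-1.006, -2.976, 0.0]
contact_force: [0.4, -0.3, -0.5]
finger_gap: 0.0414
grasp_force: 30.0
```

Emit:
{"api": "arm_command", "payload": {"moves": [[[0,0,-0.005,0,1],[0,0,-0.015,0,1],[0,0,-0.03,0,1],[0,0,-0.05,0,1],[0,0,-0.07,0,1],[0,0,-0.09,0,1],[0,0,-0.11,0,1],[0,0,-0.13,0,1]]]}}

```text
t: 18.85
position: [0.5082, 0.0966, 0.1724]
ee_rot: [1.005, 2.976, 0.001]
contact_force: [1.0, 0.5, -1.2]
finger_gap: 0.0415
grasp_force: 30.0
```

Emit:
{"api": "arm_command", "payload": {"moves": [[[0,0,-0.01,0,1],[0,0,-0.025,0,1],[0,0,-0.035,0,1],[0,0,-0.04,0,1],[0,0,-0.04,0,1],[0,0,-0.04,0,1]]]}}

```text
t: 19.45
position: [0.508, 0.0962, 0.2097]
ee_rot: [-1.005, -2.976, 0.001]
contact_force: [-0.2, 0.2, -1.7]
finger_gap: 0.0413
grasp_force: 30.0
```

```bash
python3 - <<'E'
from h import *
s=robot.read_state();p=np.array(s['position']);print(p,s['finger_gap'],s['grasp_force'],s['qd'])
t=grab('top','t7');c=grab('scene','s7')
e=np.array([.795,-.606,0]);q=p+[0,0,.0207]+e*.1055
u,v=proj(t,q).astype(int);u2,v2=proj(c,q).astype(int);print(q,u,v,u2,v2,'apron',proj(t,[.594,.037,.05]),proj(c,[.594,.037,.05]))
f=t['frame'].min(2)[v-16:v+18,u-19:u+19]
g=c['frame'].min(2)[v2-14:v2+20,u2-24:u2+24]
h=c['frame'].min(2)[194:228,248:278]
for k,r,x in zip(f,g,h): print('|'.join(''.join(' .:-=+*#%@'[min(9,a//26)] for a in y) for y in(k,r,x)))
E
```

```text
[0.50801096 0.0961774  0.20972672] 0.04132856588490657 29.96262788772583 [-0.00284502  0.00786199  0.00257332  0.00522157  0.00057408 -0.00096832
 -0.0017059 ]
[0.59188346 0.0322444  0.23042672] 270 188 265 149 apron [267.5 193.3] [262.6 212.6]
--------------=====++++==*%@@@%*=:-=**|::::::.......................:-=================|:::::-------::-:--------=++++*
--------------===+=+++==#@@@@@@@%+-:=+|:::::::.:..::................:-=================|:::::-------:--::-------=+++++
-------------===+=++*+=#@@@@@@@@@@+::-|:::::::::::::::::....:.......:-=================|-::::---------:::-:----:-=++++
-------------==++++*+=+@@@@@@@@@@@%=::|:::::::--::::::::....::......:-=================|=::::----------------:::-=++++
:-----------==++=++*+=#@@@@@@@@@@@@*--|:::::::--:::::.......:::.....:--===-===---------|=-:::---------------:::::-=+++
:----------===+==+++=+%@@@@@@@@@@@@%+=|::::::::-:::::::::::::::::....:----:--::::::::::|=-:::-=============-::::::-===
::---:----===+++++++=*@@@@@@@@@@@@@@*+|::::::::::::::::::::::::::.....::..:............|==::-=+++==+++++===-::::::----
::::::::-===++*#%##**#
[... 2490 characters left out ...]
:-------:.:=+++++===-----|---::--==========--======-------::::::----::.:-=|======--:::::-------::-::--===
::--------::.::---::...:+*#*+==-------|:::::--==========--======-------::::::-:--::.:-=|======-:::::::----:::::::--===
:::-------:::.::--:....:=*%#+=--------|:::::--==========--======--:------:::::::-::.:-=|======--::::::::-::::.:::--==+
:::-:--:---::..:::.....:-*%#+---------|:::::--==========--======--:--::::::::::---:::-=|======-:::::::::::::::::::---=
-:::--------::..........:=*+=-::::::::|:::::----=========-======--:::-::::::::::-::::-=|=+====-::::::::::::::::.:::::-
-:::--:------::.. . .....:---:::::::::|:::::-----===============--:::::::::::::-::-:--=|***+=--::::::::::::::.....::::
```

```bash
python3 -c "
from workcell import robot
print(robot.job_done())"
```

```text
the job is handed in; nothing more can be done
None
```

The lever was pulled fully and eased back home, and the dispensed cap is now held in the tongs about 17 cm above the apron; the job was handed in at about 19.5 s and no verdict came back.

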